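# Pack the biscuit cutters into the child-safe drawer

## Task

Small children are coming, so put every biscuit cutter away in the child-safe drawer box: slide the orange catch aside to free the drawer, pull the drawer well out, lift the cutters off their hooks (there may be two or three hanging) and put them in the drawer together with the green one standing on the worktop. Then push the drawer fully shut and slide the catch back to its locked end, leaving the mug, the timer and the jar where they are.

Things in the scene. Friction and masses are not known exactly. Their poses are not given: they have to be found in the camera images.
- cutter_red: red plastic biscuit cutter, 80 g. Body 56 x 56 x 28 mm; on it a strap handle in the cutter's y-z plane: two flat uprights (14 mm along x, 36 mm over their outer faces along y, 28 to 71 mm up) under a top bar (16 x 44 mm, 71 to 78 mm up). Grip the uprights along y, straddling the hook. Origin: centre of underside; z up. Hangs by the top bar on a hook (x along it), or absent.
- cutter_yellow: yellow plastic biscuit cutter, 80 g. Body 56 x 56 x 28 mm; on it a strap handle in the cutter's y-z plane: two flat uprights (14 mm along x, 36 mm over their outer faces along y, 28 to 71 mm up) under a top bar (16 x 44 mm, 71 to 78 mm up). Grip the uprights along y, straddling the hook. Origin: centre of underside; z up. Hangs by the top bar on a hook (x along it), or absent.
- cutter_blue: blue plastic biscuit cutter, 80 g. Body 56 x 56 x 28 mm; on it a strap handle in the cutter's y-z plane: two flat uprights (14 mm along x, 36 mm over their outer faces along y, 28 to 71 mm up) under a top bar (16 x 44 mm, 71 to 78 mm up). Grip the uprights along y, straddling the hook. Origin: centre of underside; z up. Hangs by the top bar on a hook (x along it), or absent.
- cutter_green: green plastic biscuit cutter, 80 g. Body 56 x 56 x 28 mm; on it a strap handle in the cutter's y-z plane: two flat uprights (14 mm along x, 36 mm over their outer faces along y, 28 to 71 mm up) under a top bar (16 x 44 mm, 71 to 78 mm up). Grip the uprights along y, straddling the hook. Origin: centre of underside; z up. Stands upright on the worktop.
- hook_rail: fixed wooden stand with three hooks. Origin on the worktop below the middle hook's hanging point. Hooks: 8 mm bars along x at y = +100, 0, -100 mm, top 160 mm up, from the crossbar (front face x = +47 mm, top 169 mm up) to x = -28 mm, tip upturned 10 mm. To come free a cutter must rise 14 to 32 mm (no more: its body would hit the hook from below), then move 45 mm or more along -x.
- hook_left (a point): left hook: hanging point on the upper side of the bar, where a cutter's top bar rests; axes as the hook_rail
- hook_middle (a point): middle hook: hanging point on the upper side of the bar, where a cutter's top bar rests; axes as the hook_rail
- hook_right (a point): right hook: hanging point on the upper side of the bar, where a cutter's top bar rests; axes as the hook_rail
- drawer_box: fixed box, white sides and wooden top, 180 mm deep (x), 250 mm wide (y), 122 mm high, with one drawer that opens toward its -x. Origin on the worktop under the middle of the carcass' front edge; the carcass runs from x = 0 to 180 mm.
- drawer (a joint): drawer slide, m: 0 fully shut, 0.175 fully open toward the box's -x; about 2 N of friction, stays where it is left; held shut by the catch until the catch is past 0.032. It can also only be shut while the catch is past 0.036.
- drawer_pull (a point): middle of the top of the drawer's upright black pull: a fin 14 mm thick (y), 60 mm out from the drawer front (this point 39 mm out), its top 140 mm and lower edge 78 mm above the worktop; pinch it along the box's y. Axes as drawer_box; moves with the drawer
- drawer_floor (a point): centre of the drawer's inner floor, 14 mm above the worktop; axes as drawer_box; moves with the drawer. Clear floor 154 mm (x) by 216 mm (y); side and rear walls reach 41 mm above it, the front board (-x side) 107 mm, with a 44 mm wide notch in its top edge. The box top's underside is 96 mm above the floor: a cutter fits standing (78 mm) or lying
- catch (a joint): orange sliding catch on the box top, m: 0 fully locked, 0.045 fully free; grows toward the box's -y; about 1.5 N of friction, stays where it is left. Locked, its lip hangs in front of the drawer front; past 0.036 the lip stands in the notch and the drawer can pass
- catch_grip (a point): middle of the top of the catch's upright orange fin, 184 mm above the worktop; the fin is 12 mm thick (y), 28 mm long (x) and 54 mm tall; pinch it along the box's y. Axes as the drawer_box; moves with the catch
- mug: dark green mug, bystander to be left where it stands; origin at the centre of its underside
- timer: white and black round kitchen timer, bystander to be left where it stands; origin at the centre of its underside
- jar: jam jar with a yellow lid, bystander to be left where it stands; origin at the centre of its underside
Mind the look-alikes: they are no part of the job. Several things have the shape of the cutter_blue; the one meant has the colours described above. There is more than one size of the cutter_red; the job needs the larger.

How it is judged (in metres and radians):
On the way, in this order (a step that is already met when the one before it is completed fails the run):
1. the catch is slid free while the drawer is still shut (value of joint catch above 0.036 m and value of joint drawer below 0.01 m), for 0.2 s.
2. the drawer is pulled well out (over 120 mm) (value of joint drawer above 0.12 m), for 0.2 s.
3. all cutters that are there lie or stand in the open drawer, let go (x of cutter_red in the frame of drawer_floor between -0.079 and 0.079 m and y of cutter_red in the frame of drawer_floor between -0.109 and 0.109 m and z of cutter_red in the frame of drawer_floor between -0.01 and 0.085 m and x of cutter_yellow in the frame of drawer_floor between -0.079 and 0.079 m and y of cutter_yellow in the frame of drawer_floor between -0.109 and 0.109 m and z of cutter_yellow in the frame of drawer_floor between -0.01 and 0.085 m and x of cutter_blue in the frame of drawer_floor between -0.079 and 0.079 m and y of cutter_blue in the frame of drawer_floor between -0.109 and 0.109 m and z of cutter_blue in the frame of drawer_floor between -0.01 and 0.085 m and x of cutter_green in the frame of drawer_floor between -0.079 and 0.079 m and y of cutter_green in the frame of drawer_floor between -0.109 and 0.109 m and z of cutter_green in the frame of drawer_floor between -0.01 and 0.085 m and contact force between the fingers and cutter_red below 0.3 N and contact force between the fingers and cutter_yellow below 0.3 N and contact force between the fingers and cutter_blue below 0.3 N and contact force between the fingers and cutter_green below 0.3 N and value of joint drawer above 0.08 m), for 0.2 s.
4. the drawer is pushed shut (within 8 mm) with the catch still free (value of joint drawer below 0.008 m and value of joint catch above 0.025 m), for 0.2 s.
At the end, for the whole second after the job is handed in: Every cutter present lies or stands in the drawer at rest, the drawer is shut within 8 mm, the catch is back within 10 mm of its locked end, and the mug, the timer and the jar are within 40 mm of where they stood (x of cutter_red in the frame of drawer_floor between -0.079 and 0.079 m and y of cutter_red in the frame of drawer_floor between -0.109 and 0.109 m and z of cutter_red in the frame of drawer_floor between -0.01 and 0.085 m and x of cutter_yellow in the frame of drawer_floor between -0.079 and 0.079 m and y of cutter_yellow in the frame of drawer_floor between -0.109 and 0.109 m and z of cutter_yellow in the frame of drawer_floor between -0.01 and 0.085 m and x of cutter_blue in the frame of drawer_floor between -0.079 and 0.079 m and y of cutter_blue in the frame of drawer_floor between -0.109 and 0.109 m and z of cutter_blue in the frame of drawer_floor between -0.01 and 0.085 m and x of cutter_green in the frame of drawer_floor between -0.079 and 0.079 m and y of cutter_green in the frame of drawer_floor between -0.109 and 0.109 m and z of cutter_green in the frame of drawer_floor between -0.01 and 0.085 m and linear speed of each of cutter_red, cutter_yellow, cutter_blue, cutter_green below 0.03 m/s and value of joint drawer below 0.008 m and value of joint catch below 0.01 m and distance of each of mug, timer, jar from where it was at the start of the episode below 0.04 m); the robot touches nothing.
It fails at once if the mug is shoved 60 mm or more, or knocked over (distance of mug from where it was at the start of the episode above 0.06 m or angle between mug's own z axis and vertical above 0.6 rad).
It fails at once if the timer is shoved 60 mm or more, or knocked over (distance of timer from where it was at the start of the episode above 0.06 m or angle between timer's own z axis and vertical above 0.6 rad).
It fails at once if the jar is shoved 60 mm or more, or knocked over (distance of jar from where it was at the start of the episode above 0.06 m or angle between jar's own z axis and vertical above 0.6 rad).
Of cutter_red, cutter_yellow, cutter_blue only 2 to 3 are there at a start; the rules pass over those that are not, and their reading is None.
At some moment in a run one of cutter_green may be knocked a few centimetres aside while the robot is not near it.
Once in a run the grip may slacken for a moment while it holds something.
It also fails if it takes over 208 s, if anything falls off the work surface, if the arm or the gripper's body presses on something with over 40 N, if the wrist force passes 120 N, or if a joint passes its speed limit or range.

## Robot

A 6-joint arm with a two-finger parallel gripper is mounted at the origin on a cart in front of the work surface, level with it; the furniture and walls round the work are solid. World frame = base frame: x ahead of the robot, y to its left, z up, the work surface at z = 0. Lengths are in mm, angles in rad, forces in N, time in s.
With the tool pointing down it reaches from about 350 to 925 mm from the base axis. Payload 6.4 kg.
Tool frame: the origin (TCP) lies on the centre line of the jaws, within the pads' length; the fingertips stand 19 mm ahead of it and the grasp point (between the pads) is the TCP (env.tips_ahead is the distance from the TCP to the fingertips, in mm); z points along the fingers, y is the line along which they close (so a half turn about z gives the same grasp; the last joint's range is limited). The gripper opens to 94 mm and grips with 3 to 60 N. Pads are 16 mm wide; open, the fingers measure 119 mm over their backs; the gripper's body (75 mm by 177 mm) begins 78 mm behind the grasp point.
Start: joints at [-1.414, 0.245, 1.558, -0, 1.339, -0.174], TCP at [211.125, -614.768, 224.455] pointing down, gripper open.
Joint ranges: [-3.13, 3.13], [-1.02, 2.26], [0.13, 2.54], [-0.95, 4.09], [0.21, 2.88], [-2.74, 2.74]. Speed limits (rad/s): [2.57, 2.57, 3.14, 3.14, 3.14, 3.14].

## Interface

Orientations are given as a unit quaternion [w, x, y, z].
In Python, from bench import env gives the robot as it stands.
- The arm moves only by the tool drive_tool, never from a script. Its argument "increments" is a list that holds one entry, the list of rows, each a list of 7 numbers: the shift along the world's x, y, z in m, then the turn, a rotation vector about the world's x, y, z in rad, then the finger opening in m, from 0 to 0.094. A call has 1 to 20 rows; each row is the pose to reach, as a shift and turn from the pose commanded when the call began; what a row does not reach only later rows make up. A row lasts 1/12 s, in which the tool goes at most 41.7 mm and 7.16 degrees, less where a joint would pass 70% of its speed; a pose out of reach is approached as far as the arm can. A call with a gripper value outside its range is refused whole. The fingers move at their own pace and stop on an object; the grip force is fixed at half the most. Time passes only in rows, so rows that repeat a pose let the fingers close. It gives the time, the measured TCP pose, the force, the opening and the grip force at its end, in the units of the state.
- env.get_state(): the state, without advancing time (a new reading comes with each control period).
- env.snapshot(name): name is "side" or "top"; returns a dict with "image" (480x640x3 uint8, red, green, blue), "range_z" (480x640 float32, mm along the optical axis (not along the pixel's ray), 0 where there is no reading), "K" (3x3 intrinsics, pixels), "xyz" and "rotation" of the camera in the world. Camera axes: x right, y up, looking along -z (the intrinsics and any distortion apply to the point x, -y, -z); pixel columns grow to the right and rows downward; lengths in mm; the calibration is good to about 2 mm. A picture is of the moment at which its call begins.
- env.sign_off(): hands the job in; it is judged then, once.
Trained networks look in the newest picture that a camera, given by its name, has taken for a name from the list of things; names that differ only in an ending like _2 or _b are one class to them, and where a whole thing is asked for, a point or a joint stands for the part that bears it (a point fixed in the world has none). Each returns a list of dicts, best first, with "p" (0 to 1); they miss things now and then, are a little off and sometimes report something else, mostly with a low value. They report only what shows in the picture. A call takes as long as a camera call. They do not tell look-alikes from the thing itself.
- env.look_for(label, camera): "extent" ([left, top, right, bottom] in pixels, round what is visible of it).
- env.cut_out(label, camera): "pixels" (480x640 bool, what is visible of it) and "extent" ([left, top, right, bottom] in pixels, round what is visible of it).
The state is a dict: "t": time; "joint_positions": joint angles; "qvel": joint speeds; "joint_efforts": joint torques, N m; "position": TCP position; "tcp_rot": TCP orientation; "contact_force": force on the tool from outside, world axes, zero at the start; "ft_torque": the same for the moment, N m; "finger_gap": finger opening in mm; "grip_force": force on a finger pad.
Only numpy, scipy, OpenCV 4.12 (cv2) and the standard library are available. Lean on these libraries where they do the work, as an engineer would, in place of code of your own. Each camera call takes 0.05 s, during which the arm holds its last target. There are 200 camera calls.

## Working session

There is one attempt and no reset: what is moved stays moved. The work goes in short steps, Python scripts to look and compute and a tool call to move; the robot and the scene stay as the last step left them, time stands still between calls to the robot, and variables do not carry over. Pictures are saved under pics/ and viewed, at most 14 in all, crops included, and the job is handed in when it is done.

Besides the shell and the picture viewer there is one more tool, called after ">>>" as name([rows], argument=value, ...), one row to a line, values as JSON. drive_tool: Moves the arm, as the interface text tells. Its arguments: {"type":"object","properties":{"increments":{"type":"array"}},"required":["increments"]}

```bash
mkdir -p pics; cat > h.py <<'E'
import numpy as np, cv2
from bench import env
def snap(n,save=None):
    s=env.snapshot(n)
    if save: cv2.imwrite('pics/'+save,cv2.cvtColor(s['image'],cv2.COLOR_RGB2BGR))
    return s
def cloud(s):
    K=np.array(s['K']);z=s['range_z'];v,u=np.mgrid[0:480,0:640]
    p=np.stack([(u-K[0,2])/K[0,0]*z,-(v-K[1,2])/K[1,1]*z,-z],-1)
    R=np.array(s['rotation'])
    if R.shape!=(3,3):
        from scipy.spatial.transform import Rotation as Ro
        R=Ro.from_quat(R[[1,2,3,0]]).as_matrix()
    w=p@R.T+np.array(s['xyz']); w[z==0]=np.nan
    return w
E
python3 - <<'E'
from h import *
for n in('side','top'):
    s=snap(n,n+'1.png');print(n,s['xyz'],s['rotation'],s['K'],[k for k in s])
    w=cloud(s);np.save(n+'.npy',w)
    for l in['cutter_red','cutter_yellow','cutter_blue','cutter_green','hook_rail','drawer_box','drawer_pull','catch_grip','mug','timer','jar']:
        for d in env.cut_out(l,n):
            m=d['pixels'];print(l,round(d['p'],2),[int(x) for x in d['extent']],np.nanmedian(w[m],0).round(),np.nanpercentile(w[m],3,axis=0).round(),np.nanpercentile(w[m],97,axis=0).round())
print(env.get_state())
E
```

```text
side [ 119.57545524 1159.71504624 1056.69114898] [-0.14673148 -0.07686016  0.43052379  0.88724949] [[481.76227582   0.         316.70994943]
 [  0.         481.76227582 239.25947948]
 [  0.           0.           1.        ]] ['image', 'range_z', 'K', 'xyz', 'rotation']
cutter_red 0.92 [291, 299, 310, 334] [449. 378. 116.] [422. 338.  92.] [480. 397. 168.]
cutter_red 0.66 [311, 416, 336, 444] [310. 593.  21.] [287. 576.   3.] [336. 614.  61.]
cutter_red 0.4 [288, 251, 307, 282] [527. 192. 118.] [503. 155. 105.] [556. 213. 168.]
cutter_yellow 0.64 [286, 276, 311, 306] [491. 284. 117.] [463. 161.  14.] [547. 308. 168.]
cutter_blue 0.92 [284, 251, 305, 283] [528. 193. 117.] [500. 153.  97.] [560. 217. 168.]
cutter_blue 0.9 [347, 292, 372, 325] [330. 213.  28.] [304. 176.   6.] [360. 228.  79.]
cutter_green 0.57 [317, 254, 342, 283] [467.  69.  27.] [438.  37.   2.] [499.  90.  79.]
cutter_green 0.19 [290, 298, 311, 337] [450. 377. 116.] [422. 298.  14.] [506. 397. 168.]
hook_rail 0.9 [268, 244, 310, 368] [512. 360.  15.] [438. 163.   9.] [618. 450. 171.]
drawer_box 0.7 [259, 160, 333, 2
[... 1275 characters left out ...]
[-1.41410592e+00,  2.45112833e-01,  1.55782755e+00, -1.31943453e-05,
        1.33868193e+00, -1.74121906e-01]), 'qvel': array([-4.22494676e-04,  7.34492114e-04, -1.99845798e-03,  2.32987328e-03,
        3.88610757e-05,  3.87811204e-04]), 'joint_efforts': array([-1.30278382e-03, -4.15843678e+01, -3.14873636e+01,  6.83386414e-02,
        2.87928816e-02,  2.05715321e-05]), 'position': array([ 211.11660071, -614.76182833,  224.43220884]), 'tcp_rot': array([-1.48831737e-05,  9.86351312e-01,  1.64654455e-01, -6.29075095e-06]), 'contact_force': array([0.80348478, 0.78609783, 0.55984739]), 'ft_torque': array([-0.00299262, -0.02920466, -0.02779918]), 'grip_force': 0.0, 'finger_gap': 93.7351218455475}
```

View pics/side1.png

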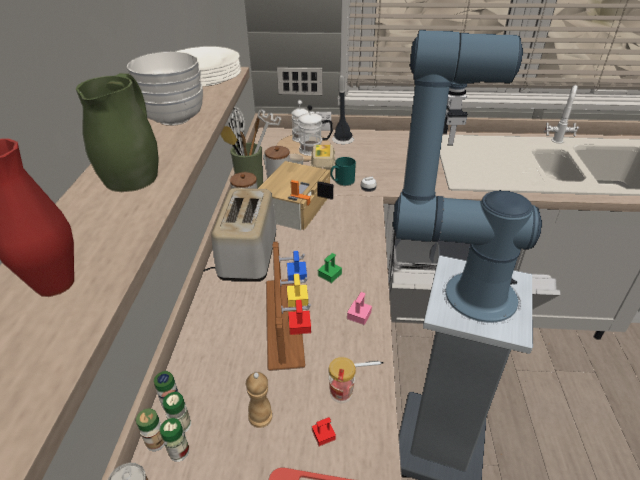

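View pics/top1.png

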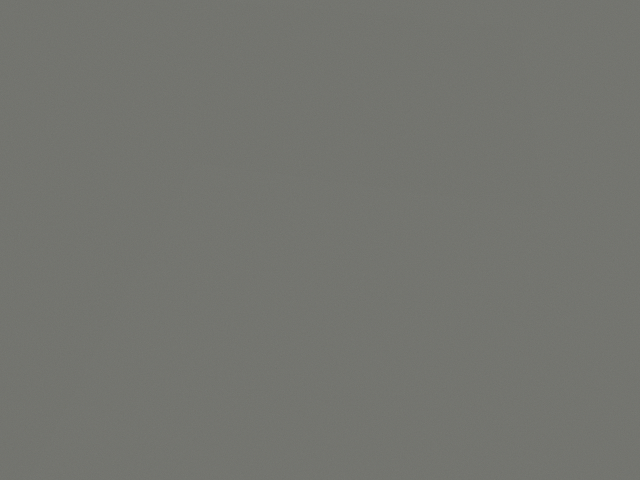

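```bash
python3 - <<'E'
from h import *
im=cv2.imread('pics/side1.png');w=np.load('side.npy')
t=np.load('top.npy');print('top valid',np.isfinite(t[...,0]).mean(),np.nanmin(np.linalg.norm(t-[-545,-469,1551],axis=-1)))
c=im[155:335,240:390];cv2.imwrite('pics/crop1.png',cv2.resize(c,None,fx=3.3,fy=3.3,interpolation=cv2.INTER_CUBIC))
hsv=cv2.cvtColor(im,cv2.COLOR_BGR2HSV)
def seg(name,h0,h1,box,smin=150,vmin=60):
    l,t_,r,b=box;m=np.zeros((480,640),bool);m[t_:b,l:r]=True
    m&=(hsv[...,0]>=h0)&(hsv[...,0]<=h1)&(hsv[...,1]>smin)&(hsv[...,2]>vmin)&np.isfinite(w[...,0])
    p=w[m]
    zt=np.percentile(p[:,2],99)
    bar=p[p[:,2]>zt-6]
    r=cv2.minAreaRect(bar[:,:2].astype(np.float32))
    zs=p[:,2]
    bt=p[(zs>zt-78+20)&(zs<zt-78+31)]
    print(name,len(p),'ztop',zt.round(),'bar n',len(bar),'mean',bar.mean(0).round(1),'rect',r, 'body', bt.min(0).round() if len(bt) else 0, bt.max(0).round() if len(bt) else 0)
    return p
seg('red',0,8,(285,295,315,340))
seg('yellow',22,35,(285,272,312,308))
seg('blue',105,130,(282,248,310,285))
seg('green',50,85,(315,250,345,285))
seg('catch',8,18,(285,175,315,208))
# black pull
m=np.zeros((480,640),bool);m[180:202,315:337]=True
m&=(im.max(-1)<50);p=w[m];print('pull',len(p),np.nanpercentile(p,3,axis=0).round(),np.nanpercentile(p,97,axis=0).round());pt=p[p[:,2]>130];print(cv2.minAreaRect(pt[:,:2].astype(np.float32)),pt.mean(0))
# box top
m=np.zeros((480,640),bool);m[155:235,255:340]=True
m&=(np.abs(w[...,2]-122)<4);p=w[m];print('box top',len(p),p[:,2].mean(),cv2.minAreaRect(p[:,:2].astype(np.float32)),cv2.boxPoints(cv2.minAreaRect(p[:,:2].astype(np.float32))))
E
```

```text
top valid 0.589365234375 49.44272918295789
red 560 ztop 169.0 bar n 69 mean [452.4 365.9 166.8] rect ((452.7544250488281, 364.8735656738281), (12.850969314575195, 43.21451950073242), 20.861177444458008) body [418. 329. 111.] [490. 400. 122.]
yellow 400 ztop 169.0 bar n 56 mean [492.6 275.4 166.9] rect ((493.1119079589844, 273.87628173828125), (13.570384979248047, 42.79407501220703), 21.39325714111328) body [459. 237. 112.] [529. 308. 122.]
blue 305 ztop 169.0 bar n 41 mean [530.9 180.9 166.7] rect ((530.1300659179688, 180.96986389160156), (11.61458683013916, 44.1645622253418), 21.3109073638916) body [497. 147. 111.] [565. 214. 122.]
green 308 ztop 81.0 bar n 27 mean [466.4  57.9  78.1] rect ((466.5908203125, 59.0047607421875), (33.66682434082031, 11.523681640625), 67.42643737792969) body [437.  22.  23.] [498.  95.  33.]
catch 179 ztop 186.0 bar n 18 mean [ 669.3 -170.3  182.7] rect ((669.3074951171875, -173.56143188476562), (20.86525535583496, 18.2590389251709), 20.996767044067383) body [ 618. -180.  128.] [ 685. -158.  138.]
pull 216 [ 560. -263.   85.] [ 614. -250.  141.]
((587.232177734375, -259.010498046875), (19.367225646972656, 60.33787155151367), 85.57459259033203) [ 588.10785858 -257.13557471  136.70323813]
box top 1513 121.77648162686688 ((691.971435546875, -218.63153076171875), (283.72021484375, 521.5651245117188), 24.886192321777344) [[ 453.54187  -41.76099]
 [ 673.0255  -514.8964 ]
 [ 930.401   -395.50208]
 [ 710.91736   77.63336]]
```

View pics/crop1.png

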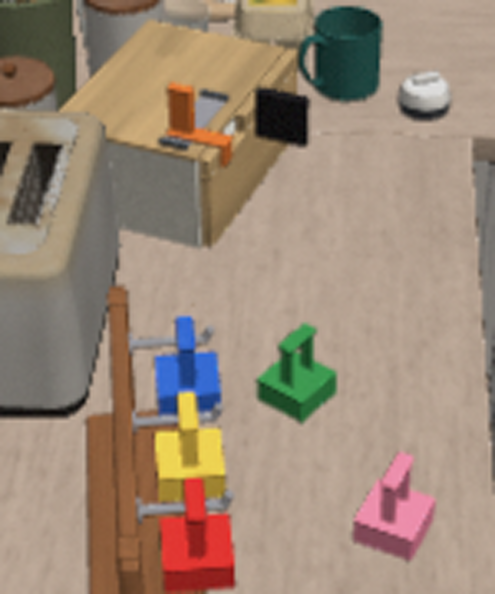

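```bash
python3 - <<'E'
from h import *
w=np.load('side.npy')
def line(m,name):
    p=w[m];p=p[np.isfinite(p[:,0])]
    v=cv2.fitLine(p[:,:2].astype(np.float32),cv2.DIST_HUBER,0,.01,.01).ravel()
    print(name,len(p),v.round(3),'ang',np.degrees(np.arctan2(v[1],v[0])).round(1),p.min(0).round(),p.max(0).round())
v,u=np.mgrid[0:480,0:640]
side=(u>278)&(u<298)&(v>203)&(v<222)&(w[...,2]>20)&(w[...,2]<100);line(side,'box side')
fr=(u>303)&(u<327)&(v>185)&(v<225)&(w[...,2]>20)&(w[...,2]<112)&(w[...,0]>605);line(fr,'front')
im=cv2.imread('pics/side1.png');hsv=cv2.cvtColor(im,cv2.COLOR_BGR2HSV)
for n,h0,h1,b in(('red',0,8,(285,295,315,340)),('yellow',22,35,(285,272,312,308)),('blue',105,130,(282,248,310,285)),('green',50,85,(315,250,345,285))):
    m=(u>=b[0])&(u<b[2])&(v>=b[1])&(v<b[3])&(hsv[...,0]>=h0)&(hsv[...,0]<=h1)&(hsv[...,1]>150)
    p=w[m];zt=np.nanpercentile(p[:,2],97);bt=p[np.abs(p[:,2]-(zt-50))<4]
    print(n,len(bt),cv2.minAreaRect(bt[:,:2].astype(np.float32)))
# catch fin faces
m=(u>=285)&(u<315)&(v>=175)&(v<208)&(hsv[...,0]>=8)&(hsv[...,0]<=18)&(hsv[...,1]>150)&(w[...,2]>140);p=w[m];print('fin',len(p),np.percentile(p,[3,50,97],axis=0).round())
# tall things
f=np.isfinite(w[...,0])&(w[...,0]>350)&(w[...,0]<850)&(w[...,1]>-480)&(w[...,1]<480)&(w[...,2]>130)
g={}
for x,y,z in w[f]: 
    k=(int(x//50)*50,int(y//50)*50);g[k]=max(g.get(k,0),int(z))
print(sorted(g.items()))
E
```

```text
box side 310 [ 9.97000e-01 -8.20000e-02  6.91061e+02 -1.44627e+02] ang -4.7 [ 653. -154.   20.] [ 730. -136.  100.]
front 360 [ 6.90000e-02  9.98000e-01  6.23831e+02 -2.15916e+02] ang 86.1 [ 605. -333.   21.] [ 635. -140.  112.]
red 257 ((453.0041809082031, 365.0513610839844), (55.5771598815918, 58.885379791259766), 24.811569213867188)
yellow 212 ((493.6888732910156, 273.9431457519531), (54.1829948425293, 60.704280853271484), 24.43695640563965)
blue 163 ((529.761474609375, 182.35894775390625), (52.692054748535156, 61.18349075317383), 25.335994720458984)
green 130 ((466.53082275390625, 59.190834045410156), (60.20960235595703, 56.62025451660156), 70.81822967529297)
fin 91 [[ 657. -177.  141.]
 [ 669. -168.  166.]
 [ 683. -162.  185.]]
[((400, 350), 171), ((450, 250), 172), ((450, 300), 168), ((450, 350), 171), ((450, 400), 175), ((450, 450), 168), ((500, 150), 170), ((500, 200), 168), ((500, 250), 172), ((500, 300), 171), ((500, 350), 171), ((500, 400), 166), ((550, -300), 143), ((550, -250), 141), ((550, 100), 162), ((550, 150), 175), ((550, 200), 173), ((550, 250), 171), ((550, 450),
[... 445 characters left out ...]
 ((700, -100), 192), ((700, -50), 618), ((700, 0), 673), ((700, 50), 673), ((700, 100), 673), ((700, 150), 672), ((700, 200), 619), ((700, 250), 741), ((700, 300), 623), ((700, 350), 742), ((700, 400), 742), ((700, 450), 739), ((750, -100), 193), ((750, -50), 671), ((750, 0), 672), ((750, 50), 665), ((750, 100), 668), ((750, 150), 672), ((750, 200), 172), ((750, 250), 741), ((750, 300), 740), ((750, 350), 742), ((750, 400), 738), ((800, -500), 277), ((800, -450), 291), ((800, -400), 290), ((800, -100), 194), ((800, -50), 671), ((800, 0), 673), ((800, 50), 669), ((800, 100), 661), ((800, 150), 190), ((800, 250), 837), ((800, 300), 853), ((800, 350), 863), ((800, 400), 873), ((800, 450), 881)]
```

Candidates: red larger = hooked one at (300,320) vs the small red at (323,432). Blue = hooked at (297,268) vs the pink one at (360,312). Green at (330,268), yellow at (298,292). The crop confirms the three hooked cutters and green; pink and small red are look-alikes. The top camera is blocked.

>>> drive_tool([
  [[0, 0, 0.04, 0, 0, -0.1, 0.05], [0.459, 0.445, 0.08, 0, 0, -0.41, 0.05], [0.459, 0.445, 0.08, 0, 0, -0.41, 0.05], [0.459, 0.445, 0.08, 0, 0, -0.41, 0.05], [0.459, 0.445, 0.08, 0, 0, -0.41, 0.05], [0.459, 0.445, 0.08, 0, 0, -0.41, 0.05], [0.459, 0.445, 0.08, 0, 0, -0.41, 0.05], [0.459, 0.445, 0.08, 0, 0, -0.41, 0.05], [0.459, 0.445, 0.08, 0, 0, -0.41, 0.05], [0.459, 0.445, 0.08, 0, 0, -0.41, 0.05], [0.459, 0.445, 0.08, 0, 0, -0.41, 0.05], [0.459, 0.445, 0.08, 0, 0, -0.41, 0.05], [0.459, 0.445, 0.08, 0, 0, -0.41, 0.05], [0.459, 0.445, 0.08, 0, 0, -0.41, 0.05], [0.459, 0.445, 0.08, 0, 0, -0.41, 0.05], [0.459, 0.445, 0.08, 0, 0, -0.41, 0.05], [0.459, 0.445, 0.08, 0, 0, -0.41, 0.05], [0.459, 0.445, 0.08, 0, 0, -0.41, 0.05], [0.459, 0.445, 0.08, 0, 0, -0.41, 0.05], [0.459, 0.445, 0.08, 0, 0, -0.41, 0.05]],
])

```text
t: 2.87
position: [669.3, -170.9, 304.2]
tcp_rot: [0.0, 0.999, -0.04, -0.0]
contact_force: [-0.1, -0.8, 0.2]
finger_gap: 49.6
grip_force: 0.0
```

>>> drive_tool([
  [[0, 0, -0.1, 0, 0, 0, 0.05], [0, 0, -0.138, 0, 0, 0, 0.05], [0, 0, -0.138, 0, 0, 0, 0.05], [0, 0, -0.138, 0, 0, 0, 0.05], [0, 0, -0.138, 0, 0, 0, 0.05], [0, 0, -0.138, 0, 0, 0, 0.0], [0, 0, -0.138, 0, 0, 0, 0.0], [0, 0, -0.138, 0, 0, 0, 0.0], [0, 0, -0.138, 0, 0, 0, 0.0], [0, 0, -0.138, 0, 0, 0, 0.0], [0, 0, -0.138, 0, 0, 0, 0.0], [-0.001, -0.012, -0.138, 0, 0, 0, 0.0], [-0.002, -0.024, -0.138, 0, 0, 0, 0.0], [-0.003, -0.036, -0.138, 0, 0, 0, 0.0], [-0.004, -0.046, -0.138, 0, 0, 0, 0.0], [-0.004, -0.046, -0.138, 0, 0, 0, 0.0], [-0.004, -0.046, -0.138, 0, 0, 0, 0.0], [-0.004, -0.046, -0.138, 0, 0, 0, 0.0], [-0.004, -0.046, -0.138, 0, 0, 0, 0.0]],
])

```text
t: 4.45
position: [667.4, -217.5, 168.0]
tcp_rot: [0.001, 0.999, -0.04, 0.002]
contact_force: [3.6, -1.2, 5.3]
finger_gap: 11.9
grip_force: 30.0
```

>>> drive_tool([
  [[0, -0.003, 0, 0, 0, 0, 0], [0, -0.003, 0, 0, 0, 0, 0], [0, -0.003, 0, 0, 0, 0, 0]],
])

```text
t: 4.7
position: [667.4, -217.7, 168.0]
tcp_rot: [-0.001, 0.999, -0.039, 0.002]
contact_force: [2.9, 8.1, 8.0]
finger_gap: 11.8
grip_force: 30.0
```

>>> drive_tool([
  [[0, 0.002, 0, 0, 0, 0, 0.05], [0, 0.002, 0, 0, 0, 0, 0.05], [0, 0.002, 0, 0, 0, 0, 0.05], [0, 0.002, 0.04, 0, 0, 0, 0.05], [0, 0.002, 0.06, 0, 0, 0, 0.05], [-0.087, -0.036, 0.06, 0, 0, 0, 0.05], [-0.087, -0.036, 0.06, 0, 0, 0, 0.05], [-0.087, -0.036, 0.06, 0, 0, 0, 0.05], [-0.087, -0.036, 0.06, 0, 0, 0, 0.05], [-0.087, -0.036, 0.0, 0, 0, 0, 0.05], [-0.087, -0.036, -0.045, 0, 0, 0, 0.05], [-0.087, -0.036, -0.045, 0, 0, 0, 0.05], [-0.087, -0.036, -0.045, 0, 0, 0, 0.05], [-0.087, -0.036, -0.045, 0, 0, 0, 0.0], [-0.087, -0.036, -0.045, 0, 0, 0, 0.0], [-0.087, -0.036, -0.045, 0, 0, 0, 0.0], [-0.087, -0.036, -0.045, 0, 0, 0, 0.0], [-0.087, -0.036, -0.045, 0, 0, 0, 0.0], [-0.087, -0.036, -0.045, 0, 0, 0, 0.0]],
])

```text
t: 6.28
position: [580.1, -261.4, 124.0]
tcp_rot: [0.008, 0.999, -0.039, 0.002]
contact_force: [-0.0, -19.8, -7.2]
finger_gap: 14.0
grip_force: 30.0
```

>>> drive_tool([
  [[0, -0.005, 0, 0, 0, 0, 0], [-0.02, -0.004, 0, 0, 0, 0, 0], [-0.04, -0.002, 0, 0, 0, 0, 0], [-0.06, 0, 0, 0, 0, 0, 0], [-0.08, 0.001, 0, 0, 0, 0, 0], [-0.1, 0.003, 0, 0, 0, 0, 0], [-0.12, 0.004, 0, 0, 0, 0, 0], [-0.14, 0.006, 0, 0, 0, 0, 0], [-0.16, 0.008, 0, 0, 0, 0, 0], [-0.172, 0.009, 0, 0, 0, 0, 0], [-0.172, 0.009, 0, 0, 0, 0, 0], [-0.172, 0.009, 0, 0, 0, 0, 0], [-0.172, 0.009, 0, 0, 0, 0, 0]],
])

```text
t: 7.37
position: [407.6, -249.4, 123.8]
tcp_rot: [0.004, 0.999, -0.04, 0.001]
contact_force: [-2.0, -11.5, -0.9]
finger_gap: 14.2
grip_force: 30.0
```

>>> drive_tool([
  [[0, 0, 0, 0, 0, 0, 0.05], [0, 0, 0, 0, 0, 0, 0.05], [0, 0, 0, 0, 0, 0, 0.05], [0, 0, 0.05, 0, 0, 0, 0.056], [0, 0, 0.12, 0, 0, 0, 0.056], [0, 0, 0.12, 0, 0, 0, 0.056], [0.122, 0.432, 0.12, 0, 0, 0.478, 0.056], [0.122, 0.432, 0.12, 0, 0, 0.478, 0.056], [0.122, 0.432, 0.12, 0, 0, 0.478, 0.056], [0.122, 0.432, 0.12, 0, 0, 0.478, 0.056], [0.122, 0.432, 0.12, 0, 0, 0.478, 0.056], [0.122, 0.432, 0.12, 0, 0, 0.478, 0.056], [0.122, 0.432, 0.12, 0, 0, 0.478, 0.056], [0.122, 0.432, 0.12, 0, 0, 0.478, 0.056], [0.122, 0.432, 0.12, 0, 0, 0.478, 0.056], [0.122, 0.432, 0.12, 0, 0, 0.478, 0.056], [0.122, 0.432, 0.12, 0, 0, 0.478, 0.056], [0.122, 0.432, 0.12, 0, 0, 0.478, 0.056], [0.122, 0.432, 0.12, 0, 0, 0.478, 0.056]],
])

```text
t: 8.95
position: [528.7, 187.8, 241.1]
tcp_rot: [-0.0, 0.98, 0.2, -0.0]
contact_force: [-0.0, 0.4, 0.4]
finger_gap: 56.3
grip_force: 0.0
```

```bash
python3 - <<'E'
from h import *
s=snap('side','side2.png');w=cloud(s);np.save('side2.npy',w)
im=cv2.imread('pics/side2.png');c=im[150:340,250:400];cv2.imwrite('pics/crop2.png',cv2.resize(c,None,fx=3.1,fy=3.1,interpolation=cv2.INTER_CUBIC))
st=env.get_state();print(st['t'],st['position'],st['tcp_rot'])
# drawer interior in box frame
a=np.radians(-4.3);o=np.array([621,-263]);d=w[...,:2]-o
bx=d[...,0]*np.cos(a)+d[...,1]*np.sin(a);by=-d[...,0]*np.sin(a)+d[...,1]*np.cos(a);z=w[...,2]
v,u=np.mgrid[0:480,0:640];r=(u>250)&(u<400)&(v>150)&(v<260)
for n,l,h in(('floor',8,20),('wall top',50,60),('front top',112,127)):
    m=r&(z>l)&(z<h)&(bx>-240)&(bx<-5)&(abs(by)<130)
    print(n,m.sum(),np.percentile(bx[m],[1,3,50,97,99]).round(),np.percentile(by[m],[1,3,50,97,99]).round())
E
```

```text
9.0 [528.70139458 186.66400945 241.18578343] [ 4.12902372e-05  9.80043115e-01  1.98784556e-01 -4.36917297e-04]
floor 891 [-174. -174.  -67.   -8.   -6.] [-115. -111.  -12.  114.  120.]
wall top 190 [-175. -174.  -86.   -5.   -5.] [-115. -113.   77.  123.  126.]
front top 208 [-234. -230. -171.  -10.   -8.] [-118. -115.    5.  122.  125.]
```

View pics/crop2.png

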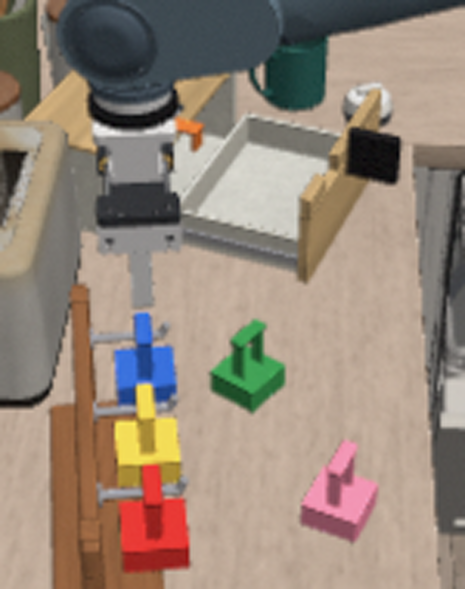

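>>> drive_tool([
  [[0, -0.001, 0, 0, 0, 0, 0.056], [0, -0.001, 0, 0, 0, 0, 0.056], [0, -0.001, -0.04, 0, 0, 0, 0.056], [0, -0.001, -0.08, 0, 0, 0, 0.056], [0, -0.001, -0.103, 0, 0, 0, 0.056], [0, -0.001, -0.103, 0, 0, 0, 0.056], [0, -0.001, -0.103, 0, 0, 0, 0.056], [0, -0.001, -0.103, 0, 0, 0, 0.0], [0, -0.001, -0.103, 0, 0, 0, 0.0], [0, -0.001, -0.103, 0, 0, 0, 0.0], [0, -0.001, -0.103, 0, 0, 0, 0.0], [0, -0.001, -0.103, 0, 0, 0, 0.0]],
])

```text
t: 10.0
position: [529.4, 185.0, 139.0]
tcp_rot: [0.0, 0.98, 0.198, 0.0]
contact_force: [0.2, -0.9, 2.1]
finger_gap: 43.4
grip_force: 30.0
```

>>> drive_tool([
  [[0, 0, 0.012, 0, 0, 0, 0], [0, 0, 0.022, 0, 0, 0, 0], [0, 0, 0.022, 0, 0, 0, 0], [0, 0, 0.022, 0, 0, 0, 0]],
])

```text
t: 10.33
position: [529.8, 185.5, 161.8]
tcp_rot: [-0.0, 0.98, 0.198, 0.001]
contact_force: [0.5, -0.8, -1.0]
finger_gap: 42.9
grip_force: 30.0
```

```bash
python3 - <<'E'
from h import *
s=snap('side','side3.png');w=cloud(s)
im=cv2.imread('pics/side3.png');c=im[230:340,260:380];cv2.imwrite('pics/crop3.png',cv2.resize(c,None,fx=4,fy=4,interpolation=cv2.INTER_CUBIC))
hsv=cv2.cvtColor(im,cv2.COLOR_BGR2HSV)
m=(hsv[...,0]>=105)&(hsv[...,0]<=130)&(hsv[...,1]>150);m[:230]=0;m[300:]=0;p=w[m];p=p[(p[:,2]>60)]
print(np.nanpercentile(p,[2,50,98],axis=0).round());b=p[p[:,2]<np.nanpercentile(p[:,2],98)-45];print(cv2.minAreaRect(b[:,:2].astype(np.float32)));st=env.get_state();print(st['position'],st['finger_gap'])
E
```

```text
[[500. 161. 116.]
 [524. 200. 137.]
 [556. 219. 144.]]
((0.0, 0.0), (0.0, 0.0), 0.0)
[529.27172194 185.3852773  160.94837697] 43.447713308256105
```

View pics/crop3.png

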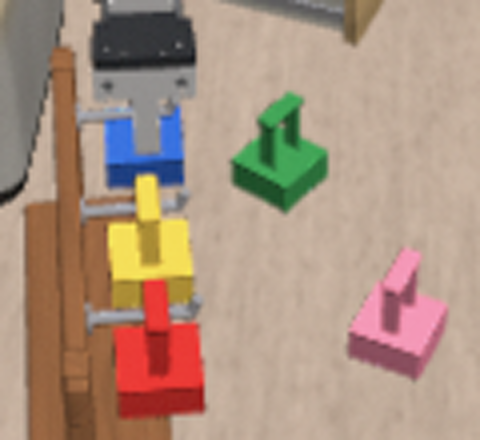

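>>> drive_tool([
  [[-0.032, -0.0135, 0.0, 0, 0, 0, 0], [-0.065, -0.027, 0.0, 0, 0, 0, 0], [-0.065, -0.027, 0.0, 0, 0, 0, 0], [-0.065, -0.027, 0.04, 0, 0, 0, 0], [0.041, -0.5, 0.045, 0, 0, -0.478, 0], [0.041, -0.5, 0.045, 0, 0, -0.478, 0], [0.041, -0.5, 0.045, 0, 0, -0.478, 0], [0.041, -0.5, 0.045, 0, 0, -0.478, 0], [0.041, -0.5, 0.045, 0, 0, -0.478, 0], [0.041, -0.5, 0.045, 0, 0, -0.478, 0], [0.041, -0.5, 0.045, 0, 0, -0.478, 0], [0.041, -0.5, 0.045, 0, 0, -0.478, 0], [0.041, -0.5, 0.045, 0, 0, -0.478, 0], [0.041, -0.5, 0.045, 0, 0, -0.478, 0], [0.041, -0.5, 0.045, 0, 0, -0.478, 0], [0.041, -0.5, 0.045, 0, 0, -0.478, 0], [0.041, -0.5, 0.045, 0, 0, -0.478, 0], [0.041, -0.5, 0.045, 0, 0, -0.478, 0], [0.041, -0.5, 0.045, 0, 0, -0.478, 0], [0.041, -0.5, 0.045, 0, 0, -0.478, 0]],
])

```text
t: 12.05
position: [570.0, -313.3, 205.1]
tcp_rot: [-0.0, 0.999, -0.039, -0.0]
contact_force: [-0.3, 0.4, -1.7]
finger_gap: 43.2
grip_force: 30.0
```

>>> drive_tool([
  [[0, 0, -0.035, 0, 0, 0, 0], [0, 0, -0.07, 0, 0, 0, 0], [0, 0, -0.105, 0, 0, 0, 0], [0, 0, -0.125, 0, 0, 0, 0], [0, 0, -0.136, 0, 0, 0, 0], [0, 0, -0.136, 0, 0, 0, 0], [0, 0, -0.136, 0, 0, 0, 0], [0, 0, -0.136, 0, 0, 0, 0.058], [0, 0, -0.136, 0, 0, 0, 0.058], [0, 0, -0.136, 0, 0, 0, 0.058], [0, 0, -0.136, 0, 0, 0, 0.058], [0, 0, -0.1, 0, 0, 0, 0.058], [0, 0, -0.06, 0, 0, 0, 0.058], [0, 0, -0.02, 0, 0, 0, 0.058], [0, 0, 0.04, 0, 0, 0, 0.058], [0, 0, 0.04, 0, 0, 0, 0.058]],
])

```text
t: 13.38
position: [572.0, -316.2, 253.1]
tcp_rot: [0.003, 0.999, -0.04, 0.004]
contact_force: [1.0, -1.0, 1.0]
finger_gap: 58.1
grip_force: 0.0
```

>>> drive_tool([
  [[-0.077, 0.588, 0, 0, 0, 0.478, 0.058], [-0.077, 0.588, 0, 0, 0, 0.478, 0.058], [-0.077, 0.588, 0, 0, 0, 0.478, 0.058], [-0.077, 0.588, 0, 0, 0, 0.478, 0.058], [-0.077, 0.588, 0, 0, 0, 0.478, 0.058], [-0.077, 0.588, 0, 0, 0, 0.478, 0.058], [-0.077, 0.588, 0, 0, 0, 0.478, 0.058], [-0.077, 0.588, 0, 0, 0, 0.478, 0.058], [-0.077, 0.588, 0, 0, 0, 0.478, 0.058], [-0.077, 0.588, 0, 0, 0, 0.478, 0.058], [-0.077, 0.588, 0, 0, 0, 0.478, 0.058], [-0.077, 0.588, 0, 0, 0, 0.478, 0.058], [-0.077, 0.588, 0, 0, 0, 0.478, 0.058], [-0.077, 0.588, 0, 0, 0, 0.478, 0.058], [-0.077, 0.588, 0, 0, 0, 0.478, 0.058], [-0.077, 0.588, 0, 0, 0, 0.478, 0.058], [-0.077, 0.588, 0, 0, 0, 0.478, 0.058], [-0.077, 0.588, 0, 0, 0, 0.478, 0.058], [-0.077, 0.588, 0, 0, 0, 0.478, 0.058]],
])

```text
t: 14.97
position: [493.6, 271.7, 245.5]
tcp_rot: [0.0, 0.98, 0.197, 0.0]
contact_force: [0.8, 0.1, -0.4]
finger_gap: 57.8
grip_force: 0.0
```

```bash
cat >> h.py <<'E'
from scipy.ndimage import label
COL={'red':(0,8),'yellow':(22,35),'blue':(105,130),'green':(50,75)}
def blobs(s):
    w=cloud(s);hsv=cv2.cvtColor(s['image'],cv2.COLOR_RGB2HSV)
    for n,(a,b) in COL.items():
        m=(hsv[...,0]>=a)&(hsv[...,0]<=b)&(hsv[...,1]>140)&(hsv[...,2]>50)&np.isfinite(w[...,0])&(w[...,0]>250)&(w[...,0]<700)&(w[...,2]<260)
        l,k=label(m)
        for i in range(1,k+1):
            p=w[l==i]
            if len(p)<30: continue
            d=p[:,:2]-[621,-263];A=np.radians(-4.3);q=np.array([d[:,0]*np.cos(A)+d[:,1]*np.sin(A),-d[:,0]*np.sin(A)+d[:,1]*np.cos(A)]).T
            r=cv2.minAreaRect(p[:,:2].astype(np.float32))
            print(n,len(p),'rect',np.round(r[0]),np.round(r[1]),round(r[2],1),'z',np.percentile(p[:,2],[3,97]).round(),'box x',np.percentile(q[:,0],[2,98]).round(),'y',np.percentile(q[:,1],[2,98]).round())
    return w
E
python3 - <<'E'
from h import *
s=snap('side','side4.png');w=blobs(s);st=env.get_state();print(st['position'],st['tcp_rot'])
im=cv2.imread('pics/side4.png');c=im[150:340,250:400];cv2.imwrite('pics/crop4.png',cv2.resize(c,None,fx=3.1,fy=3.1,interpolation=cv2.INTER_CUBIC))
E
```

```text
red 567 rect [475. 311.] [ 63. 175.] 24.0 z [ 89. 168.] box x [-248. -178.] y [531. 648.]
red 39 rect [302. 489.] [10. 30.] 9.8 z [105. 112.] box x [-381. -368.] y [712. 738.]
red 46 rect [310. 498.] [ 7. 31.] 80.6 z [39. 60.] box x [-383. -353.] y [732. 739.]
red 423 rect [310. 587.] [49. 44.] 40.8 z [ 5. 61.] box x [-398. -349.] y [810. 853.]
red 491 rect [323. 692.] [146.  26.] 18.1 z [ 6. 13.] box x [-433. -306.] y [911. 964.]
yellow 406 rect [493. 273.] [55. 60.] 25.9 z [ 97. 168.] box x [-200. -138.] y [494. 560.]
blue 227 rect [ 571. -318.] [66. 56.] 86.6 z [22. 85.] box x [-74. -21.] y [-83. -27.]
green 332 rect [466.  58.] [64. 55.] 71.4 z [10. 79.] box x [-206. -150.] y [286. 340.]
green 81 rect [598. 744.] [36. 11.] 50.3 z [ 88. 106.] box x [-109.  -87.] y [ 988. 1014.]
[493.63992247 271.74824897 245.55536305] [9.97256323e-05 9.80416985e-01 1.96932776e-01 8.19826267e-05]
```

View pics/crop4.png

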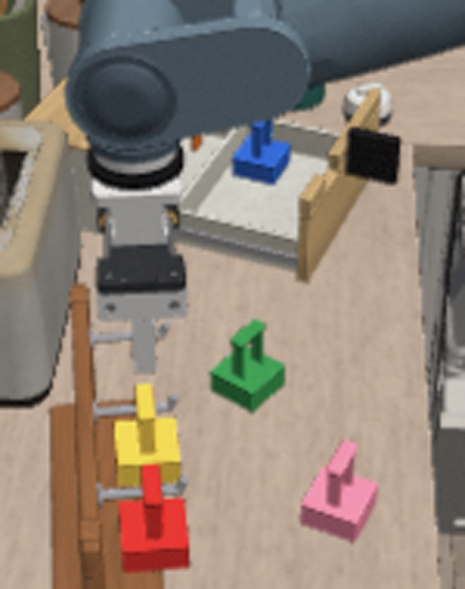

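>>> drive_tool([
  [[0, 0.002, -0.04, 0, 0, 0, 0.058], [0, 0.002, -0.08, 0, 0, 0, 0.058], [0, 0.002, -0.106, 0, 0, 0, 0.058], [0, 0.002, -0.106, 0, 0, 0, 0.058], [0, 0.002, -0.106, 0, 0, 0, 0.058], [0, 0.002, -0.106, 0, 0, 0, 0.0], [0, 0.002, -0.106, 0, 0, 0, 0.0], [0, 0.002, -0.106, 0, 0, 0, 0.0], [0, 0.002, -0.106, 0, 0, 0, 0.0], [0, 0.002, -0.106, 0, 0, 0, 0.0], [0, 0.002, -0.096, 0, 0, 0, 0.0], [0, 0.002, -0.084, 0, 0, 0, 0.0], [0, 0.002, -0.084, 0, 0, 0, 0.0], [-0.032, -0.0115, -0.084, 0, 0, 0, 0.0], [-0.065, -0.025, -0.084, 0, 0, 0, 0.0], [-0.065, -0.025, -0.084, 0, 0, 0, 0.0], [-0.065, -0.025, -0.06, 0, 0, 0, 0.0], [-0.065, -0.025, -0.04, 0, 0, 0, 0.0], [-0.065, -0.025, -0.04, 0, 0, 0, 0.0]],
])

```text
t: 16.6
position: [430.6, 249.2, 210.2]
tcp_rot: [-0.001, 0.98, 0.198, 0.004]
contact_force: [0.4, -0.0, -0.4]
finger_gap: 43.7
grip_force: 30.0
```

>>> drive_tool([
  [[0.148, -0.454, 0, 0, 0, -0.478, 0], [0.148, -0.454, 0, 0, 0, -0.478, 0], [0.148, -0.454, 0, 0, 0, -0.478, 0], [0.148, -0.454, 0, 0, 0, -0.478, 0], [0.148, -0.454, 0, 0, 0, -0.478, 0], [0.148, -0.454, 0, 0, 0, -0.478, 0], [0.148, -0.454, 0, 0, 0, -0.478, 0], [0.148, -0.454, 0, 0, 0, -0.478, 0], [0.148, -0.454, 0, 0, 0, -0.478, 0], [0.148, -0.454, 0, 0, 0, -0.478, 0], [0.148, -0.454, 0, 0, 0, -0.478, 0], [0.148, -0.454, 0, 0, 0, -0.478, 0], [0.148, -0.454, 0, 0, 0, -0.478, 0], [0.148, -0.454, 0, 0, 0, -0.478, 0], [0.148, -0.454, 0, 0, 0, -0.478, 0], [0.148, -0.454, 0, 0, 0, -0.478, 0]],
])

```text
t: 17.93
position: [575.8, -204.2, 205.0]
tcp_rot: [-0.0, 0.999, -0.039, -0.0]
contact_force: [-0.1, 0.1, -0.7]
finger_gap: 43.7
grip_force: 30.0
```

>>> drive_tool([
  [[0, 0, -0.035, 0, 0, 0, 0], [0, 0, -0.07, 0, 0, 0, 0], [0, 0, -0.105, 0, 0, 0, 0], [0, 0, -0.125, 0, 0, 0, 0], [0, 0, -0.136, 0, 0, 0, 0], [0, 0, -0.136, 0, 0, 0, 0], [0, 0, -0.136, 0, 0, 0, 0], [0, 0, -0.136, 0, 0, 0, 0.058], [0, 0, -0.136, 0, 0, 0, 0.058], [0, 0, -0.136, 0, 0, 0, 0.058], [0, 0, -0.136, 0, 0, 0, 0.058], [0, 0, -0.1, 0, 0, 0, 0.058], [0, 0, -0.06, 0, 0, 0, 0.058], [0, 0, -0.02, 0, 0, 0, 0.058], [0, 0, 0.04, 0, 0, 0, 0.058], [0, 0, 0.04, 0, 0, 0, 0.058]],
])

```text
t: 19.27
position: [578.2, -206.9, 252.7]
tcp_rot: [0.002, 0.999, -0.04, 0.004]
contact_force: [0.2, -0.1, 0.8]
finger_gap: 58.1
grip_force: 0.0
```

>>> drive_tool([
  [[-0.123, 0.569, 0, 0, 0, 0.478, 0.058], [-0.123, 0.569, 0, 0, 0, 0.478, 0.058], [-0.123, 0.569, 0, 0, 0, 0.478, 0.058], [-0.123, 0.569, 0, 0, 0, 0.478, 0.058], [-0.123, 0.569, 0, 0, 0, 0.478, 0.058], [-0.123, 0.569, 0, 0, 0, 0.478, 0.058], [-0.123, 0.569, 0, 0, 0, 0.478, 0.058], [-0.123, 0.569, 0, 0, 0, 0.478, 0.058], [-0.123, 0.569, 0, 0, 0, 0.478, 0.058], [-0.123, 0.569, 0, 0, 0, 0.478, 0.058], [-0.123, 0.569, 0, 0, 0, 0.478, 0.058], [-0.123, 0.569, 0, 0, 0, 0.478, 0.058], [-0.123, 0.569, 0, 0, 0, 0.478, 0.058], [-0.123, 0.569, 0, 0, 0, 0.478, 0.058], [-0.123, 0.569, 0, 0, 0, 0.478, 0.058], [-0.123, 0.569, 0, 0, 0, 0.478, 0.058], [-0.123, 0.569, 0, 0, 0, 0.478, 0.058], [-0.123, 0.569, 0, 0, 0, 0.478, 0.058], [-0.123, 0.569, 0, 0, 0, 0.478, 0.058]],
])

```text
t: 20.85
position: [453.7, 362.0, 245.6]
tcp_rot: [0.0, 0.98, 0.197, 0.0]
contact_force: [-1.4, -0.5, -0.2]
finger_gap: 58.3
grip_force: 0.0
```

```bash
python3 - <<'E'
from h import *
s=snap('side','side5.png');w=blobs(s);st=env.get_state();print(st['position'],st['tcp_rot'])
E
```

```text
red 569 rect [481. 295.] [ 63. 210.] 24.2 z [ 87. 167.] box x [-248. -168.] y [511. 648.]
red 40 rect [302. 487.] [10. 27.] 8.9 z [105. 110.] box x [-382. -368.] y [710. 737.]
red 46 rect [310. 498.] [ 8. 30.] 82.5 z [37. 57.] box x [-382. -353.] y [731. 739.]
red 424 rect [310. 586.] [49. 44.] 40.2 z [ 5. 60.] box x [-397. -349.] y [809. 852.]
red 488 rect [323. 693.] [147.  26.] 17.3 z [ 5. 13.] box x [-433. -306.] y [911. 964.]
yellow 66 rect [ 556. -198.] [64. 35.] 49.9 z [21. 46.] box x [-78. -43.] y [27. 82.]
green 333 rect [466.  59.] [57. 58.] 69.3 z [10. 79.] box x [-206. -149.] y [287. 339.]
green 94 rect [598. 743.] [39. 15.] 50.4 z [ 89. 107.] box x [-108.  -83.] y [ 986. 1014.]
[453.70543501 362.02520276 245.59439287] [2.08590132e-05 9.80395327e-01 1.97040591e-01 8.61670776e-05]
```

>>> drive_tool([
  [[-0.001, 0.003, -0.04, 0, 0, 0, 0.058], [-0.001, 0.003, -0.08, 0, 0, 0, 0.058], [-0.001, 0.003, -0.106, 0, 0, 0, 0.058], [-0.001, 0.003, -0.106, 0, 0, 0, 0.058], [-0.001, 0.003, -0.106, 0, 0, 0, 0.058], [-0.001, 0.003, -0.106, 0, 0, 0, 0.0], [-0.001, 0.003, -0.106, 0, 0, 0, 0.0], [-0.001, 0.003, -0.106, 0, 0, 0, 0.0], [-0.001, 0.003, -0.106, 0, 0, 0, 0.0], [-0.001, 0.003, -0.106, 0, 0, 0, 0.0], [-0.001, 0.003, -0.096, 0, 0, 0, 0.0], [-0.001, 0.003, -0.084, 0, 0, 0, 0.0], [-0.001, 0.003, -0.084, 0, 0, 0, 0.0], [-0.033, -0.0105, -0.084, 0, 0, 0, 0.0], [-0.066, -0.024, -0.084, 0, 0, 0, 0.0], [-0.066, -0.024, -0.084, 0, 0, 0, 0.0], [-0.066, -0.024, -0.06, 0, 0, 0, 0.0], [-0.066, -0.024, -0.04, 0, 0, 0, 0.0], [-0.066, -0.024, -0.04, 0, 0, 0, 0.0]],
])

```text
t: 22.48
position: [389.4, 340.7, 210.3]
tcp_rot: [-0.001, 0.98, 0.198, 0.004]
contact_force: [0.9, 1.3, -0.7]
finger_gap: 43.4
grip_force: 30.0
```

>>> drive_tool([
  [[0.111, -0.647, 0, 0, 0, -0.478, 0], [0.111, -0.647, 0, 0, 0, -0.478, 0], [0.111, -0.647, 0, 0, 0, -0.478, 0], [0.111, -0.647, 0, 0, 0, -0.478, 0], [0.111, -0.647, 0, 0, 0, -0.478, 0], [0.111, -0.647, 0, 0, 0, -0.478, 0], [0.111, -0.647, 0, 0, 0, -0.478, 0], [0.111, -0.647, 0, 0, 0, -0.478, 0], [0.111, -0.647, 0, 0, 0, -0.478, 0], [0.111, -0.647, 0, 0, 0, -0.478, 0], [0.111, -0.647, 0, 0, 0, -0.478, 0], [0.111, -0.647, 0, 0, 0, -0.478, 0], [0.111, -0.647, 0, 0, 0, -0.478, 0], [0.111, -0.647, 0, 0, 0, -0.478, 0], [0.111, -0.647, 0, 0, 0, -0.478, 0], [0.111, -0.647, 0, 0, 0, -0.478, 0], [0.111, -0.647, 0, 0, 0, -0.478, 0], [0.111, -0.647, 0, 0, 0, -0.478, 0], [0.111, -0.647, 0, 0, 0, -0.478, 0], [0.111, -0.647, 0, 0, 0, -0.478, 0]],
])

```text
t: 24.15
position: [498.0, -306.5, 204.9]
tcp_rot: [-0.0, 0.999, -0.039, -0.0]
contact_force: [0.2, -0.2, -0.1]
finger_gap: 43.5
grip_force: 30.0
```

>>> drive_tool([
  [[0, -0.001, -0.035, 0, 0, 0, 0], [0, -0.001, -0.07, 0, 0, 0, 0], [0, -0.001, -0.105, 0, 0, 0, 0], [0, -0.001, -0.125, 0, 0, 0, 0], [0, -0.001, -0.136, 0, 0, 0, 0], [0, -0.001, -0.136, 0, 0, 0, 0], [0, -0.001, -0.136, 0, 0, 0, 0], [0, -0.001, -0.136, 0, 0, 0, 0.058], [0, -0.001, -0.136, 0, 0, 0, 0.058], [0, -0.001, -0.136, 0, 0, 0, 0.058], [0, -0.001, -0.136, 0, 0, 0, 0.058], [0, -0.001, -0.1, 0, 0, 0, 0.058], [0, -0.001, -0.06, 0, 0, 0, 0.058], [0, -0.001, -0.02, 0, 0, 0, 0.058], [0, 0, 0.04, 0, 0, 0, 0.058], [0, 0, 0.04, 0, 0, 0, 0.058]],
])

```text
t: 25.48
position: [499.9, -309.3, 252.6]
tcp_rot: [0.003, 0.999, -0.04, 0.004]
contact_force: [0.5, 0.4, 1.2]
finger_gap: 58.0
grip_force: 0.0
```

>>> drive_tool([
  [[-0.05, 0.2, 0, 0, 0, 0, 0.058], [-0.05, 0.2, 0, 0, 0, 0, 0.058], [-0.05, 0.2, 0, 0, 0, 0, 0.058], [-0.05, 0.2, 0, 0, 0, 0, 0.058], [-0.05, 0.2, 0, 0, 0, 0, 0.058], [-0.05, 0.2, 0, 0, 0, 0, 0.058]],
])

```text
t: 25.98
position: [446.6, -102.8, 245.5]
tcp_rot: [-0.001, 0.999, -0.037, 0.0]
contact_force: [0.6, -1.9, -0.3]
finger_gap: 58.0
grip_force: 0.0
```

```bash
python3 - <<'E'
from h import *
s=snap('side','side6.png');w=blobs(s);st=env.get_state();print(st['position'],st['tcp_rot'])
im=cv2.imread('pics/side6.png');c=im[150:300,260:380];cv2.imwrite('pics/crop6.png',cv2.resize(c,None,fx=4,fy=4,interpolation=cv2.INTER_CUBIC))
E
```

```text
red 143 rect [ 505. -295.] [ 44. 160.] 14.5 z [ 23. 101.] box x [-158.  -93.] y [-78.  25.]
red 39 rect [302. 487.] [10. 28.] 8.9 z [105. 111.] box x [-382. -368.] y [712. 737.]
red 44 rect [309. 497.] [ 7. 30.] 84.8 z [38. 57.] box x [-382. -353.] y [731. 738.]
red 422 rect [309. 587.] [49. 44.] 38.7 z [ 6. 61.] box x [-397. -349.] y [810. 853.]
red 490 rect [324. 691.] [147.  27.] 18.8 z [ 6. 13.] box x [-433. -306.] y [911. 964.]
yellow 217 rect [ 575. -207.] [61. 57.] 86.4 z [25. 93.] box x [-77. -23.] y [28. 80.]
blue 225 rect [ 570. -313.] [56. 61.] 4.4 z [21. 92.] box x [-72. -21.] y [-82. -27.]
green 334 rect [467.  59.] [61. 54.] 69.9 z [ 9. 79.] box x [-206. -149.] y [286. 339.]
green 77 rect [598. 746.] [37. 12.] 43.0 z [ 90. 107.] box x [-108.  -84.] y [ 990. 1015.]
[ 447.55995567 -105.29166111  245.86380348] [ 2.04936319e-04  9.99296289e-01 -3.75032680e-02  6.24763001e-04]
```

View pics/crop6.png

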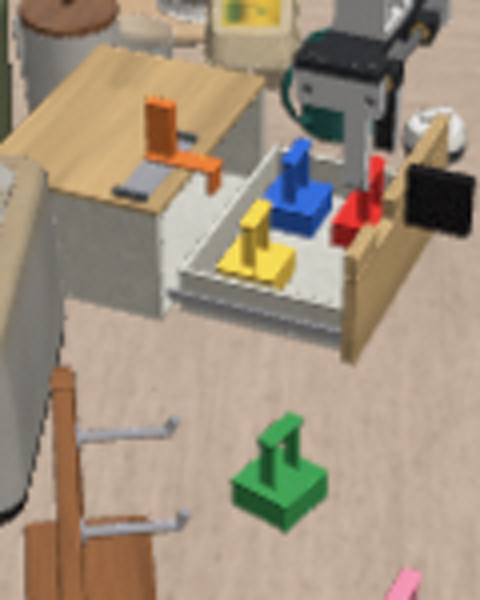

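>>> drive_tool([
  [[0.019, 0.165, 0, 0, 0, -0.28, 0.062], [0.019, 0.165, 0, 0, 0, -0.28, 0.062], [0.019, 0.165, 0, 0, 0, -0.28, 0.062], [0.019, 0.165, 0, 0, 0, -0.28, 0.062], [0.019, 0.165, 0, 0, 0, -0.28, 0.062], [0.019, 0.165, -0.08, 0, 0, -0.28, 0.062], [0.019, 0.165, -0.08, 0, 0, -0.28, 0.062], [0.019, 0.165, -0.08, 0, 0, -0.28, 0.062]],
])

```text
t: 26.7
position: [462.7, 57.4, 158.6]
tcp_rot: [0.001, 0.984, -0.179, -0.007]
contact_force: [-0.6, 0.1, -1.2]
finger_gap: 61.8
grip_force: 0.0
```

```bash
python3 - <<'E'
from h import *
s=snap('side','side7.png');w=blobs(s);st=env.get_state();print(st['position'],st['tcp_rot'])
im=cv2.imread('pics/side7.png');hsv=cv2.cvtColor(im,cv2.COLOR_BGR2HSV)
m=(hsv[...,0]>=50)&(hsv[...,0]<=75)&(hsv[...,1]>140);m[:245]=0;m[295:]=0;p=w[m];p=p[p[:,2]>70];print(len(p),p.mean(0),cv2.fitLine(p[:,:2].astype(np.float32),cv2.DIST_HUBER,0,.01,.01).ravel())
c=im[200:300,280:380];cv2.imwrite('pics/crop7.png',cv2.resize(c,None,fx=5,fy=5,interpolation=cv2.INTER_CUBIC))
E
```

```text
red 40 rect [302. 486.] [10. 29.] 9.8 z [105. 111.] box x [-381. -368.] y [711. 738.]
red 46 rect [310. 497.] [ 7. 30.] 80.0 z [38. 59.] box x [-382. -353.] y [731. 739.]
red 424 rect [310. 588.] [49. 43.] 37.2 z [ 5. 60.] box x [-398. -349.] y [809. 852.]
red 485 rect [324. 691.] [147.  27.] 18.8 z [ 5. 13.] box x [-433. -306.] y [911. 963.]
green 329 rect [467.  59.] [59. 56.] 67.4 z [ 8. 79.] box x [-206. -149.] y [287. 339.]
green 82 rect [597. 746.] [34. 11.] 47.5 z [ 90. 107.] box x [-108.  -86.] y [ 989. 1015.]
[464.76191742  56.9747073  162.18151968] [ 3.26296135e-04  9.83845152e-01 -1.78972154e-01 -4.19278003e-03]
35 [467.87824401  59.72724488  76.9853039 ] [2.6223236e-01 9.6500474e-01 4.6811334e+02 6.1453388e+01]
```

View pics/crop7.png

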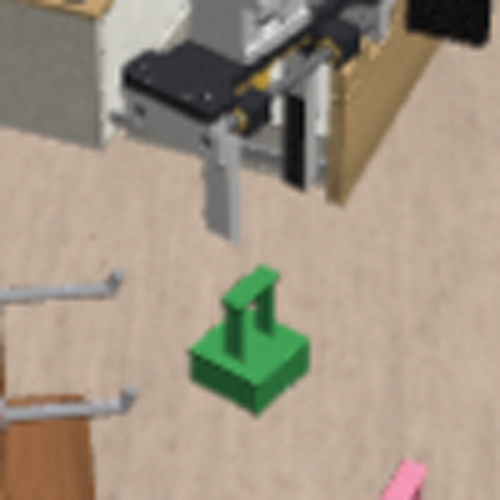

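>>> drive_tool([
  [[0.001, 0.002, 0, 0, 0, 0.02, 0.062], [0.001, 0.002, -0.04, 0, 0, 0.02, 0.062], [0.001, 0.002, -0.08, 0, 0, 0.02, 0.062], [0.001, 0.002, -0.105, 0, 0, 0.02, 0.062], [0.001, 0.002, -0.115, 0, 0, 0.02, 0.062], [0.001, 0.002, -0.115, 0, 0, 0.02, 0.062], [0.001, 0.002, -0.115, 0, 0, 0.02, 0.0], [0.001, 0.002, -0.115, 0, 0, 0.02, 0.0], [0.001, 0.002, -0.115, 0, 0, 0.02, 0.0], [0.001, 0.002, -0.115, 0, 0, 0.02, 0.0], [0.001, 0.002, -0.115, 0, 0, 0.02, 0.0], [0.001, 0.002, -0.115, 0, 0, 0.02, 0.0], [0.001, 0.002, -0.08, 0, 0, 0.02, 0.0], [0.001, 0.002, -0.04, 0, 0, 0.02, 0.0], [0.001, 0.002, 0, 0, 0, 0.02, 0.0], [0.001, 0.002, 0.042, 0, 0, 0.02, 0.0], [0.001, 0.002, 0.042, 0, 0, 0.02, 0.0]],
])

```text
t: 28.17
position: [473.1, 58.9, 217.3]
tcp_rot: [-0.001, 0.986, -0.169, 0.009]
contact_force: [0.5, -0.9, 0.0]
finger_gap: 43.3
grip_force: 30.0
```

>>> drive_tool([
  [[0.038, -0.258, 0, 0, 0, 0.26, 0], [0.038, -0.258, 0, 0, 0, 0.26, 0], [0.038, -0.258, 0, 0, 0, 0.26, 0], [0.038, -0.258, 0, 0, 0, 0.26, 0], [0.038, -0.258, 0, 0, 0, 0.26, 0], [0.038, -0.258, 0, 0, 0, 0.26, 0], [0.038, -0.258, 0, 0, 0, 0.26, 0], [0.038, -0.258, 0, 0, 0, 0.26, 0], [0.038, -0.258, 0, 0, 0, 0.26, 0], [0.038, -0.258, 0, 0, 0, 0.26, 0], [0.038, -0.258, 0, 0, 0, 0.26, 0]],
])

```text
t: 29.08
position: [506.0, -197.4, 207.4]
tcp_rot: [-0.0, 0.999, -0.039, -0.0]
contact_force: [-0.2, -0.3, -0.5]
finger_gap: 43.4
grip_force: 30.0
```

>>> drive_tool([
  [[0, -0.001, -0.035, 0, 0, 0, 0], [0, -0.001, -0.07, 0, 0, 0, 0], [0, -0.001, -0.105, 0, 0, 0, 0], [0, -0.001, -0.125, 0, 0, 0, 0], [0, -0.001, -0.138, 0, 0, 0, 0], [0, -0.001, -0.138, 0, 0, 0, 0], [0, -0.001, -0.138, 0, 0, 0, 0], [0, -0.001, -0.138, 0, 0, 0, 0.058], [0, -0.001, -0.138, 0, 0, 0, 0.058], [0, -0.001, -0.138, 0, 0, 0, 0.058], [0, -0.001, -0.138, 0, 0, 0, 0.058], [0, -0.001, -0.1, 0, 0, 0, 0.058], [0, -0.001, -0.06, 0, 0, 0, 0.058], [0, -0.001, -0.02, 0, 0, 0, 0.058], [0, 0, 0.03, 0, 0, 0, 0.058], [0, 0, 0.03, 0, 0, 0, 0.058]],
])

```text
t: 30.42
position: [509.2, -200.6, 246.3]
tcp_rot: [0.004, 0.999, -0.04, 0.006]
contact_force: [0.8, 0.3, 1.1]
finger_gap: 58.0
grip_force: 0.0
```

>>> drive_tool([
  [[-0.099, -0.052, 0, 0, 0, 0, 0.05], [-0.099, -0.052, 0, 0, 0, 0, 0.05], [-0.099, -0.052, 0, 0, 0, 0, 0.05], [-0.099, -0.052, 0, 0, 0, 0, 0.05], [-0.099, -0.052, 0, 0, 0, 0, 0.05], [-0.099, -0.052, 0, 0, 0, 0, 0.05]],
])

```text
t: 30.92
position: [407.5, -250.7, 237.6]
tcp_rot: [0.0, 0.999, -0.04, 0.0]
contact_force: [0.2, 0.7, 0.3]
finger_gap: 49.5
grip_force: 0.0
```

```bash
python3 - <<'E'
from h import *
s=snap('side','side8.png');w=blobs(s);st=env.get_state();print(st['position'],st['tcp_rot'])
im=cv2.imread('pics/side8.png');c=im[150:300,260:380];cv2.imwrite('pics/crop8.png',cv2.resize(c,None,fx=4,fy=4,interpolation=cv2.INTER_CUBIC))
v,u=np.mgrid[0:480,0:640];p=w[(im.max(-1)<50)&(u>310)&(u<385)&(v>180)&(v<225)&(w[...,2]<145)&(w[...,2]>80)];print(len(p),p.min(0).round(),p.max(0).round())
E
```

```text
red 142 rect [ 497. -268.] [ 41. 192.] 14.3 z [29. 95.] box x [-157.  -93.] y [-84.  31.]
red 40 rect [302. 486.] [10. 29.] 9.3 z [105. 111.] box x [-381. -368.] y [710. 737.]
red 43 rect [310. 497.] [ 8. 31.] 82.6 z [38. 57.] box x [-383. -353.] y [731. 739.]
red 425 rect [312. 581.] [54. 56.] 42.3 z [ 5. 61.] box x [-397. -349.] y [809. 853.]
red 492 rect [323. 692.] [147.  26.] 17.7 z [ 5. 13.] box x [-433. -306.] y [911. 964.]
yellow 216 rect [ 576. -208.] [61. 57.] 83.5 z [27. 93.] box x [-76. -23.] y [27. 81.]
blue 233 rect [ 573. -327.] [88. 56.] 87.1 z [21. 92.] box x [-70. -19.] y [-84. -28.]
green 142 rect [ 514. -193.] [40. 59.] 13.7 z [38. 93.] box x [-135.  -96.] y [35. 83.]
green 87 rect [599. 745.] [36. 14.] 39.5 z [ 89. 107.] box x [-108.  -83.] y [ 989. 1015.]
[ 407.76340665 -250.45988702  237.51546521] [-5.41884902e-05  9.99229915e-01 -3.92369673e-02  1.87797441e-04]
230 [ 390. -255.   80.] [ 447. -235.  145.]
```

View pics/crop8.png

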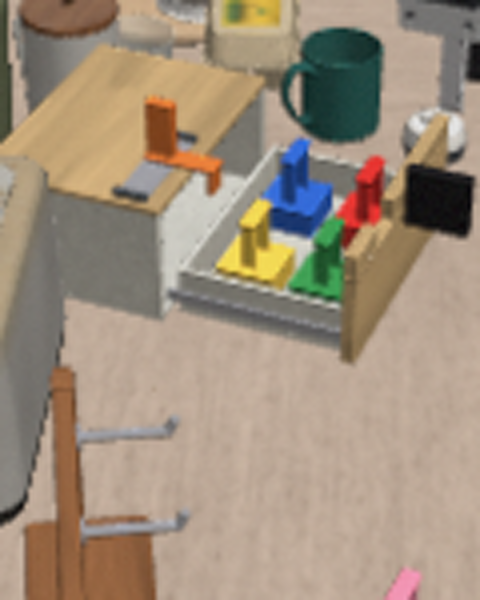

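>>> drive_tool([
  [[0, 0.001, -0.04, 0, 0, 0, 0.05], [0, 0.001, -0.08, 0, 0, 0, 0.05], [0, 0.001, -0.113, 0, 0, 0, 0.05], [0, 0.001, -0.113, 0, 0, 0, 0.05], [0, 0.001, -0.113, 0, 0, 0, 0.05], [0, 0.001, -0.113, 0, 0, 0, 0.0], [0, 0.001, -0.113, 0, 0, 0, 0.0], [0, 0.001, -0.113, 0, 0, 0, 0.0], [0, 0.001, -0.113, 0, 0, 0, 0.0], [0, 0.001, -0.113, 0, 0, 0, 0.0], [0, 0.001, -0.113, 0, 0, 0, 0.0]],
])

```text
t: 31.88
position: [407.5, -249.5, 125.2]
tcp_rot: [-0.0, 0.999, -0.04, 0.0]
contact_force: [0.4, 4.5, 9.9]
finger_gap: 13.8
grip_force: 30.1
```

>>> drive_tool([
  [[0.004, 0, 0, 0, 0, 0, 0], [0.012, -0.001, 0, 0, 0, 0, 0], [0.022, -0.002, 0, 0, 0, 0, 0], [0.033, -0.002, 0, 0, 0, 0, 0], [0.044, -0.003, 0, 0, 0, 0, 0], [0.055, -0.004, 0, 0, 0, 0, 0], [0.066, -0.005, 0, 0, 0, 0, 0], [0.077, -0.006, 0, 0, 0, 0, 0], [0.088, -0.006, 0, 0, 0, 0, 0], [0.099, -0.007, 0, 0, 0, 0, 0], [0.11, -0.008, 0, 0, 0, 0, 0], [0.121, -0.009, 0, 0, 0, 0, 0], [0.132, -0.01, 0, 0, 0, 0, 0], [0.142, -0.01, 0, 0, 0, 0, 0], [0.15, -0.011, 0, 0, 0, 0, 0], [0.157, -0.011, 0, 0, 0, 0, 0], [0.163, -0.012, 0, 0, 0, 0, 0], [0.168, -0.012, 0, 0, 0, 0, 0], [0.171, -0.012, 0, 0, 0, 0, 0], [0.171, -0.012, 0, 0, 0, 0, 0]],
])

```text
t: 33.55
position: [577.2, -261.4, 125.2]
tcp_rot: [-0.0, 0.999, -0.039, -0.002]
contact_force: [-8.2, 4.2, 10.2]
finger_gap: 13.7
grip_force: 30.0
```

>>> drive_tool([
  [[0.002, 0, 0, 0, 0, 0, 0], [0.004, 0, 0, 0, 0, 0, 0], [0.004, 0, 0, 0, 0, 0, 0], [0.004, 0, 0, 0, 0, 0, 0]],
])

```text
t: 33.88
position: [578.4, -261.5, 125.0]
tcp_rot: [-0.001, 0.999, -0.039, -0.006]
contact_force: [-18.7, 3.6, 14.1]
finger_gap: 13.9
grip_force: 30.0
```

>>> drive_tool([
  [[0.003, 0, 0, 0, 0, 0, 0], [0.003, 0, 0, 0, 0, 0, 0], [0.003, 0, 0, 0, 0, 0, 0]],
])

```text
t: 34.13
position: [580.2, -261.6, 124.7]
tcp_rot: [-0.001, 0.999, -0.039, -0.007]
contact_force: [-24.2, 4.3, 16.6]
finger_gap: 13.7
grip_force: 30.0
```

>>> drive_tool([
  [[-0.005, 0, 0, 0, 0, 0, 0.05], [-0.005, 0, 0, 0, 0, 0, 0.05], [-0.005, 0, 0, 0, 0, 0, 0.05], [-0.005, 0, 0.05, 0, 0, 0, 0.05], [-0.005, 0, 0.105, 0, 0, 0, 0.05], [-0.005, 0, 0.105, 0, 0, 0, 0.05], [0.083, 0.043, 0.105, 0, 0, 0, 0.05], [0.083, 0.043, 0.105, 0, 0, 0, 0.05], [0.083, 0.043, 0.105, 0, 0, 0, 0.05], [0.083, 0.043, 0.105, 0, 0, 0, 0.05], [0.083, 0.043, 0.105, 0, 0, 0, 0.05], [0.083, 0.043, 0.105, 0, 0, 0, 0.05]],
])

```text
t: 35.13
position: [667.5, -219.1, 228.9]
tcp_rot: [-0.0, 0.999, -0.04, -0.0]
contact_force: [0.3, -0.4, -0.4]
finger_gap: 50.0
grip_force: 0.0
```

>>> drive_tool([
  [[0, 0.001, -0.03, 0, 0, 0, 0.05], [0, 0.001, -0.062, 0, 0, 0, 0.05], [0, 0.001, -0.062, 0, 0, 0, 0.05], [0, 0.001, -0.062, 0, 0, 0, 0.05], [0, 0.001, -0.062, 0, 0, 0, 0.0], [0, 0.001, -0.062, 0, 0, 0, 0.0], [0, 0.001, -0.062, 0, 0, 0, 0.0], [0, 0.001, -0.062, 0, 0, 0, 0.0], [0, 0.001, -0.062, 0, 0, 0, 0.0], [0, 0.001, -0.062, 0, 0, 0, 0.0], [0.001, 0.013, -0.062, 0, 0, 0, 0.0], [0.002, 0.025, -0.062, 0, 0, 0, 0.0], [0.003, 0.037, -0.062, 0, 0, 0, 0.0], [0.003, 0.047, -0.062, 0, 0, 0, 0.0], [0.003, 0.049, -0.062, 0, 0, 0, 0.0], [0.003, 0.049, -0.062, 0, 0, 0, 0.0], [0.003, 0.049, -0.062, 0, 0, 0, 0.0]],
])

```text
t: 36.55
position: [671.4, -172.4, 167.9]
tcp_rot: [0.003, 0.999, -0.04, 0.001]
contact_force: [-0.3, -13.8, -0.3]
finger_gap: 12.0
grip_force: 30.0
```

Catch is against its locked end. Release and back off upward.

>>> drive_tool([
  [[0, -0.001, 0, 0, 0, 0, 0.05], [0, -0.001, 0, 0, 0, 0, 0.05], [0, -0.001, 0, 0, 0, 0, 0.05], [0, -0.001, 0.04, 0, 0, 0, 0.05], [0, -0.001, 0.08, 0, 0, 0, 0.05], [0, -0.001, 0.12, 0, 0, 0, 0.05], [-0.15, -0.051, 0.12, 0, 0, 0, 0.05], [-0.2, -0.051, 0.12, 0, 0, 0, 0.05], [-0.2, -0.051, 0.12, 0, 0, 0, 0.05], [-0.2, -0.051, 0.12, 0, 0, 0, 0.05], [-0.2, -0.051, 0.12, 0, 0, 0, 0.05], [-0.2, -0.051, 0.12, 0, 0, 0, 0.05], [-0.2, -0.051, 0.12, 0, 0, 0, 0.05], [-0.2, -0.051, 0.12, 0, 0, 0, 0.05]],
])

```text
t: 37.72
position: [471.7, -220.3, 287.7]
tcp_rot: [-0.0, 0.999, -0.039, 0.001]
contact_force: [0.0, -0.3, -0.2]
finger_gap: 49.9
grip_force: 0.0
```

```bash
python3 - <<'E'
from h import *
s=snap('side','side9.png');w=cloud(s)
im=cv2.imread('pics/side9.png');c=im[150:300,260:380];cv2.imwrite('pics/crop9.png',cv2.resize(c,None,fx=4,fy=4,interpolation=cv2.INTER_CUBIC))
v,u=np.mgrid[0:480,0:640]
fr=(u>303)&(u<327)&(v>185)&(v<225)&(w[...,2]>20)&(w[...,2]<112)&(w[...,0]>600);p=w[fr];print(cv2.fitLine(p[:,:2].astype(np.float32),cv2.DIST_HUBER,0,.01,.01).ravel())
for l in('mug','timer','jar','catch_grip'):
    for d in env.cut_out(l,'side')[:1]: print(l,d['extent'],np.nanmedian(w[d['pixels']],0).round())
E
```

```text
[ 6.7519233e-02  9.9771798e-01  6.2356134e+02 -2.1574721e+02]
mug [329.3, 158.4, 354.7, 185.2] [ 592. -488.   58.]
timer [362.5, 179.7, 376.2, 191.0] [ 477. -475.   32.]
jar [330.5, 357.7, 357.1, 404.0] [301. 488.  98.]
catch_grip [291.2, 179.5, 310.8, 202.7] [ 665. -167.  139.]
```

View pics/crop9.png

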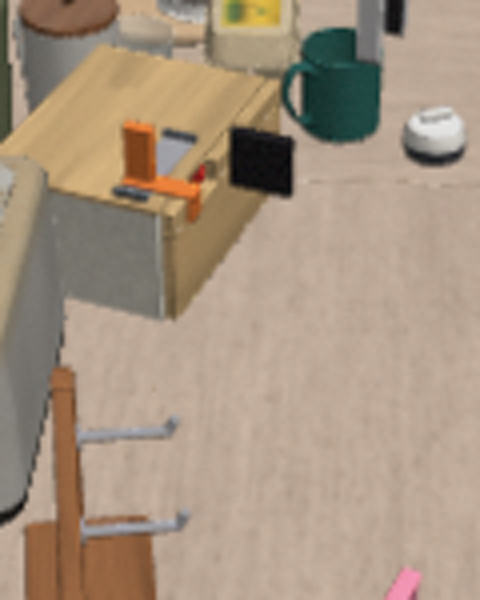

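Drawer shut (front plane as at the start), catch locked, bystanders unmoved, hooks empty. A bit of the red cutter shows through the notch, inside the drawer.

```bash
python3 -c "
from bench import env
print(env.sign_off())"
```

```text
the job is handed in; nothing more can be done
None
```

I put all four cutters (red, yellow, blue and green) in the drawer, shut it, slid the catch back to locked, left the mug, timer and jar where they stood, and handed the job in at about 38 s; the hand-in gave no verdict.

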